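# Weigh a connecting rod on a steelyard bench scale

### The job

Weigh the steel connecting rod: lay it flat in the middle of the scale's pan and let go, then slide the brass poise along the notched beam until the beam swings free and its red pointer rests on the centre line, inside the green band. Leave the beam untouched, and do not knock or move the other things on the bench.

Things in the scene. Friction and masses are not known exactly. Their poses are not given: they have to be found in the camera images.
- scale: green bench scale, fixed; place and yaw (+-17 deg) vary. Origin: bench level under the pivot, which is 110 mm up. z up; beam along y: pan arm to +y, notched arm to -y. Base plate 100 mm wide (x), y -300 to +100 mm, 16 mm high; uprights at the pivot 122 mm high.
- gauge_mark (a point): centre of the white gauge plate fixed on the scale at y = -283 mm, 110 mm above the bench. Plate 34 mm wide, from 16 to 166 mm high, with a black centre line in a green band of +-8 mm; the beam's red pointer moves along both its faces.
- beam (a joint): beam tilt, rad: 0 = level, pointer on the centre line; + = pan up, pointer low; stops at +-0.15. Green band = +-0.03. Swings freely, settles in about 1.5 s. Between the stops 10 mm of poise travel outward adds about 0.06 rad to the resting tilt; over 26 mm from balance it rests on a stop. Empty, it balances with the poise at 0.
- poise (a joint): place of the brass poise along the beam, m: 0 = home, 45 mm from the pivot; grows outward to the pointer, end 0.165. Stays where left, slides at about 1.4 N; notches are marks only, 10 mm apart. Starts at 0.03 to 0.065; the rod needs about 0.09 to 0.155. Pushing or holding it also tilts the beam, so judge the tilt with the poise let go.
- poise_knob (a point): foot of the poise's upright black round knob, 22 mm across, rising 51 mm above this point. Brass block under it: 44 mm along the beam, 46 mm across, 46 mm tall, centred on the beam's axis 23 mm below this point. 133 mm above the bench when level; rises and sinks as the beam tilts. Beam bar: 12 mm wide, 22 mm tall.
- pan: flat aluminium plate without rim, 170 mm (x) by 130 mm (y), 6 mm thick; stays level as the beam tilts; axes as the scale's. Origin on the beam's axis, 130 mm from the pivot, 110 mm above the bench when level (+-20 mm at the stops); plate top 41 mm above the origin. Starts up, sinks under the rod to the lower stop: plate top 131 mm above the bench.
- conrod: loose steel connecting rod, flat, 147 mm long along its x, about 0.44 to 0.69 kg. Origin: underside, in the shank. Shank (grip here): 20 mm wide, x -45 to +17 mm, 3 to 19 mm above the underside. Big ring end 58 mm (76 over lugs) at x +42; small end 36 mm at x -58; ends 22, lugs 24 mm tall. Left of the scale, lying roughly sideways; may swap with the spanner.
- wrench: loose steel combination spanner, 160 mm, lying flat near the connecting rod; bystander. Origin: centre of its underside.
- piston: loose aluminium piston 72 mm across, 65 mm tall, standing; bystander. Origin: centre of its underside.
- tape: loose roll of blue tape 104 mm across, 25 mm tall; bystander. Origin: centre of its underside.
- spray_blue: loose spray can with blue label, 58 mm across, 170 mm tall; bystander. Origin: centre of its underside.
- spray_red: loose spray can with red label, 58 mm across, 170 mm tall; bystander. Origin: centre of its underside.
- oil: loose yellow oil bottle, 80 mm across, 190 mm tall; bystander. Origin: centre of its underside.
- jar: loose glass jar with red cap, 70 mm across, 75 mm tall; bystander. Origin: centre of its underside.
- mug: loose white mug, 80 mm across, 90 mm tall; bystander. Origin: centre of its underside.
There are look-alikes about, which are no part of the job. Of the things that look like the conrod, take the one that is farthest from the robot's base at the start.

How it is judged (in metres and radians):
On the way, in this order (a step that is already met when the one before it is completed fails the run):
1. the connecting rod lies flat on the pan, released, the pan sunk under it (contact force between conrod and pan above 2 N and angle between conrod's own z axis and vertical below 0.15 rad and x of conrod in the frame of pan between -0.045 and 0.045 m and y of conrod in the frame of pan between -0.05 and 0.05 m and linear speed of conrod below 0.02 m/s and contact force between conrod and the fingers below 0.1 N and value of joint beam below -0.08 rad), for 0.2 s.
2. the poise has been slid until the pointer rests in the green band with nothing touching the beam (contact force between conrod and pan above 2 N and angle between conrod's own z axis and vertical below 0.15 rad and x of conrod in the frame of pan between -0.045 and 0.045 m and y of conrod in the frame of pan between -0.05 and 0.05 m and linear speed of conrod below 0.02 m/s and contact force between each of conrod, scale and the fingers below 0.1 N and value of joint beam between -0.03 and 0.03 rad and velocity of joint beam between -0.03 and 0.03 rad/s), for 0.3 s.
At the end, for the whole second after the job is handed in: The rod lies flat (within 0.15 rad) on the pan, its origin within 45 mm (x) and 50 mm (y) of the pan's centre, released and at rest; the beam is within 0.03 rad of level (pointer in the green band), still, and untouched (all of step 2).
It fails at once if a bystander is moved by more than 25 mm (distance of any of wrench, piston, tape, spray_blue, spray_red, oil, jar, mug from where it was at the start of the episode above 0.025 m).
It also fails if it takes over 67 s, if anything falls off the work surface, if the arm or the gripper's body presses on something with over 40 N, if the wrist force passes 120 N, or if a joint passes its speed limit or range.

### The arm

A 6-joint arm with a two-finger parallel gripper is mounted at the origin on the work surface. World frame = base frame: x ahead of the robot, y to its left, z up, the work surface at z = 0. Lengths are in m, angles in degrees, forces in N, time in s.
With the tool pointing down it reaches from about 0.25 to 0.725 m from the base axis. Payload 9.7 kg.
Tool frame: the origin (TCP) lies between the finger pads; the fingertips stand 22 mm ahead of it and the grasp point (between the pads) lies 3 mm ahead of it; z points along the fingers, y is the line along which they close (so a half turn about z gives the same grasp; the last joint's range is limited). The gripper opens to 85 mm and grips with 20 to 120 N. Pads are 22 mm wide; open, the fingers measure 114 mm over their backs; the gripper's body (76 mm by 85 mm) begins 54 mm behind the grasp point. The pads swing forward as they close: fully open they stand 13 mm farther back than shut.
Start: joints at [-67.781, 4.979, 10.078, 95.1, 0, 90], TCP at [0.208, -0.509, 0.253] pointing down, gripper open.
Joint ranges: [-179.16, 179.16], [-48.56, 103.87], [-65.8, 70.77], [-126.05, 130.52], [-82.76, 87.17], [-180, 180]. Speed limits (degrees/s): [127.2, 127.2, 147.25, 180, 180, 180].

### API

Orientations are given as [roll, pitch, yaw] about the fixed x, y, z axes, in that order (R = Rz(yaw) Ry(pitch) Rx(roll)).
In Python, from workcell import bot, viewer, finder gives the robot as it stands.
- The arm moves only by the tool move_arm, never from a script. Its arguments are lists of equal length, an entry for each row: "offset": the shift along the tool's x, y, z in cm, a list of three; "twist": the turn, a rotation vector about the tool's x, y, z in rad, a list of three; "grip": the opening, from 0 (shut) to 1 (fully open). In form: {"offset": [[x, y, z], ...], "twist": [[ax, ay, az], ...], "grip": [grip, ...]}. A call has 1 to 5 rows; each row shifts and turns the commanded pose from where the row before left it, along the tool's axes as they then stand; what a row does not reach is not made up. A row lasts 1/10 s, in which the tool goes at most 50 mm and 8.59 degrees, less where a joint would pass 70% of its speed; a pose out of reach is approached as far as the arm can. A call is refused whole if a number of a shift passes 5 or a number of a turn 0.15, either way. A call with a gripper value outside its range is refused whole. The fingers move at their own pace and stop on an object; "force" is the grip in N (left out, the last holds). Time passes only in rows, so rows that do not move let the fingers close. It gives the time, the measured TCP pose, the force, the opening and the grip force at its end, in the units of the state.
- bot.get_obs(): the state, without advancing time (a new reading comes with each control period).
- viewer.camera(name): name is "scene" or "top" or "wrist"; returns a dict with "color" (480x640x3 uint8, red, green, blue), "depth" (480x640 float32, m along the optical axis (not along the pixel's ray), 0 where there is no reading), "vfov" (degrees; the focal length in pixels is half the picture's height over the tangent of half this angle, whatever the lens; pixels are square), "cx", "cy" (the principal point, pixels), "position" and "attitude" of the camera in the world; the wrist camera has in their place "tool_from_camera" (4x4, takes a point from camera to tool coordinates, whose origin is the TCP and whose axes are the flange's). Camera axes: x right, y down, z forward; pixel columns grow to the right and rows downward; lengths in m; the calibration is good to about 2 mm. A picture is of the moment at which its call begins: read the wrist's pose just before it.
- bot.job_done(): hands the job in; it is judged then, once.
Trained networks look in a picture, given as the dict that the camera call returned (one of the last four; its "shot" number tells which), for a name from the list of things; names that differ only in an ending like _2 or _b are one class to them, and where a whole thing is asked for, a point or a joint stands for the part that bears it (a point fixed in the world has none). Each returns a list of dicts, best first, with "p" (0 to 1); they miss things now and then, are a little off and sometimes report something else, mostly with a low value. They report only what shows in the picture. A call takes as long as a camera call. They do not tell look-alikes from the thing itself.
- finder.boxes_of(picture, thing): "position" ([column, row] in pixels, amid what is visible of it).
- finder.pinpoint(picture, thing): "position" ([column, row] in pixels: a listed point, or the origin of a listed thing).
The state is a dict: "time": time; "q": joint angles; "qd": joint speeds; "joint_efforts": joint torques, N m; "ee_pos": TCP position; "tcp_rot": TCP orientation; "wrist_force": force on the tool from outside, world axes, zero at the start; "torque": the same for the moment, N m; "opening": finger opening in m; "grasp_force": force on a finger pad.
Only numpy, scipy, OpenCV 4.12 (cv2) and the standard library are available. Lean on these libraries where they do the work, as an engineer would, in place of code of your own. Each camera call takes 0.05 s, during which the arm holds its last target. There are 200 camera calls.

## Working session

There is one attempt and no reset: what is moved stays moved. The work goes in short steps, Python scripts to look and compute and a tool call to move; the robot and the scene stay as the last step left them, time stands still between calls to the robot, and variables do not carry over. Pictures are saved under pics/ and viewed, at most 12 in all, crops included, and the job is handed in when it is done.

Besides the shell and the picture viewer there is one more tool, called after "Call:" as name(argument=value, ...), one argument or row to a line, values as JSON. move_arm: Moves the arm, as the interface text tells. Its arguments: {"type":"object","properties":{"offset":{"type":"array","items":{"type":"array","items":{"type":"number"}}},"twist":{"type":"array","items":{"type":"array","items":{"type":"number"}}},"grip":{"type":"array","items":{"type":"number"}},"force":{"type":"number"}},"required":["offset","twist","grip"]}

```bash
mkdir -p pics
cat > h.py <<'E'
import numpy as np, cv2
from scipy.spatial.transform import Rotation as R
from workcell import bot, viewer, finder
def K(p):
    f=p["color"].shape[0]/2/np.tan(np.radians(p["vfov"])/2); return f,p["cx"],p["cy"]
def pose(p,obs=None):
    if "tool_from_camera" in p:
        T=np.eye(4);T[:3,:3]=R.from_euler("xyz",obs["tcp_rot"],degrees=True).as_matrix();T[:3,3]=obs["ee_pos"]
        T=T@np.array(p["tool_from_camera"]);return T[:3,:3],T[:3,3]
    a=np.array(p["attitude"])
    Rm=a if a.shape==(3,3) else R.from_euler("xyz",a,degrees=True).as_matrix()
    return Rm,np.array(p["position"])
def ray(p,px,obs=None):
    f,cx,cy=K(p);Rm,t=pose(p,obs)
    return t,Rm@np.array([(px[0]-cx)/f,(px[1]-cy)/f,1])
def at_z(p,px,z,obs=None):
    t,d=ray(p,px,obs);return t+d*(z-t[2])/d[2]
def at_depth(p,px,obs=None):
    t,d=ray(p,px,obs);c,r=int(round(px[0])),int(round(px[1]));w=p["depth"][max(r-1,0):r+2,max(c-1,0):c+2];w=w[w>0]
    return t+d*(np.median(w) if len(w) else np.nan)
def proj(p,X,obs=None):
    f,cx,cy=K(p);Rm,t=pose(p,obs);c=Rm.T@(np.array(X)-t);return np.array([cx+f*c[0]/c[2],cy+f*c[1]/c[2]])
def save(p,n,crop=None,s=1):
    im=p["color"][:,:,::-1]
    if crop: im=im[crop[1]:crop[3],crop[0]:crop[2]]
    cv2.imwrite("pics/"+n,cv2.resize(im,None,fx=s,fy=s,interpolation=cv2.INTER_CUBIC))
E
python3 - <<'E'
from h import *
np.set_printoptions(precision=4,suppress=True)
o=bot.get_obs();print(o)
P={n:viewer.camera(n) for n in("top","scene")}
for n,p in P.items():
    print(n,p["vfov"],p["cx"],p["cy"],p["position"],p["attitude"])
    save(p,n+".png")
    for t in["conrod","wrench","poise_knob","gauge_mark","pan","scale","piston","tape","spray_blue","spray_red","oil","jar","mug"]:
        for d in finder.pinpoint(p,t)[:4]:
            print(t,np.round(d["position"]),round(d["p"],2),at_z(p,d["position"],0.0),at_depth(p,d["position"]))
E
```

```text
{'time': 0.0, 'q': array([-67.7798,   5.0134,  10.0328,  95.1005,   0.0017,  90.0009]), 'qd': array([-0.0719,  0.0351,  0.0255, -0.0508,  0.0035, -0.0915]), 'joint_efforts': array([  0.0019, -52.0386,  46.4803,   0.0162,   0.0002,   0.    ]), 'ee_pos': array([ 0.2079, -0.509 ,  0.2525]), 'tcp_rot': array([-179.9189,   -0.0017,   22.2193]), 'wrist_force': array([-0.3939,  0.5321,  0.0937]), 'torque': array([ 0.0178,  0.0029, -0.0725]), 'grasp_force': 0.0, 'opening': 0.08545618385628569}
top 43.09295637666787 316.69989314556284 239.27195776741462 [ 0.4028 -0.083   1.8725] [-177.0109    0.8245  -90.6743]
conrod [166. 336.] 0.7 [0.2102 0.4079 0.    ] [0.2119 0.4033 0.0172]
conrod [182. 268.] 0.68 [0.4176 0.3585 0.    ] [0.4174 0.3531 0.0231]
conrod [182. 221.] 0.6 [0.5616 0.3604 0.    ] [0.5609 0.3583 0.0085]
wrench [180. 223.] 0.54 [0.5555 0.3675 0.    ] [0.5551 0.3664 0.0047]
wrench [228. 303.] 0.26 [0.3093 0.2191 0.    ] [ 0.3092  0.2195 -0.0027]
wrench [433. 291.] 0.16 [ 0.3368 -0.4128  0.    ] [ 0.3391 -0.4016  0.0635]
poise_knob [326. 245.] 0.7 [ 0.4835 -0.0844  0.    ] [ 0.4762 -0
[... 1822 characters left out ...]
279. 186.] 0.89 [ 0.3438 -0.4174  0.    ] [ 0.3698 -0.3869  0.0333]
tape [428. 274.] 0.8 [0.317  0.2107 0.    ] [ 0.3162  0.2103 -0.001 ]
spray_blue [313. 350.] 0.65 [0.7491 0.147  0.    ] [0.7783 0.1768 0.0635]
spray_red [356. 376.] 0.71 [0.7286 0.2842 0.    ] [0.7477 0.2986 0.0401]
oil [213. 223.] 0.75 [ 0.6259 -0.4373  0.    ] [ 0.6463 -0.403   0.0367]
oil [339. 272.] 0.32 [0.4957 0.0122 0.    ] [0.5065 0.0215 0.0163]
oil [447. 318.] 0.23 [0.4106 0.3448 0.    ] [0.4229 0.35   0.0168]
jar [270. 320.] 0.8 [ 0.7623 -0.0096 -0.    ] [0.7807 0.0147 0.041 ]
mug [236. 193.] 0.73 [ 0.4724 -0.5004  0.    ] [ 0.4946 -0.4683  0.0327]
mug [419. 350.] 0.24 [0.5525 0.3535 0.    ] [0.5561 0.3553 0.0058]
```

View pics/top.png

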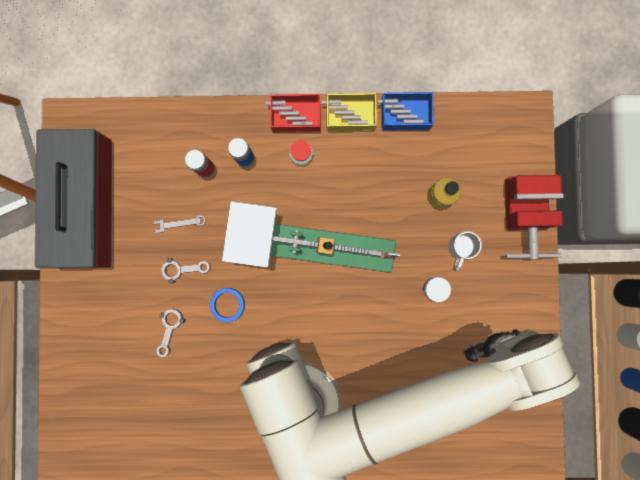

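Run:
```python
from h import *
np.set_printoptions(precision=4,suppress=True)
p=viewer.camera("top");save(p,"crop.png",(120,190,260,370),4)
q=viewer.camera("scene")
# segment things standing above bench by depth near rods
f,cx,cy=K(p);Rm,t=pose(p)
v,u=np.mgrid[0:480,0:640]
D=p["depth"];X=np.stack([(u-cx)/f*D,(v-cy)/f*D,D],-1)@Rm.T+t
M=((X[...,2]>0.009)&(X[...,2]<0.04)&(D>0)&(X[...,1]>0.26)&(X[...,0]<0.5)).astype(np.uint8)
n,l,s,c=cv2.connectedComponentsWithStats(M)
for i in range(1,n):
    if s[i,4]<60: continue
    pts=X[l==i];m=pts.mean(0);w,V=np.linalg.eigh(np.cov(pts[:,:2].T));a=V[:,1]
    pr=(pts[:,:2]-m[:2])@a;pq=(pts[:,:2]-m[:2])@V[:,0]
    print(s[i],m,"axis",np.degrees(np.arctan2(a[1],a[0])),pr.min(),pr.max())
    for k in np.linspace(pr.min(),pr.max(),9)[:-1]:
        mm=(pr>=k)&(pr<k+(pr.max()-pr.min())/8); print("   ",round(k,3),np.round(np.ptp(pq[mm]),3),np.round((pq[mm].max()+pq[mm].min())/2,3))
```

```text
[106 242   6  26  91] [0.4628 0.5791 0.0244] axis 179.62377618505082 -0.03687814111238976 0.03999248135300311
    -0.037 0.004 -0.001
    -0.027 0.006 -0.0
    -0.018 0.005 -0.001
    -0.008 0.002 0.0
    0.002 0.004 0.0
    0.011 0.005 0.0
    0.021 0.003 0.002
    0.03 0.006 -0.0
[161 258  50  25 420] [0.414  0.3528 0.0209] axis 95.74631449724312 -0.08314377650557574 0.06507255242717937
    -0.083 0.037 -0.001
    -0.065 0.034 -0.001
    -0.046 0.022 -0.0
    -0.028 0.019 -0.0
    -0.009 0.02 0.0
    0.009 0.052 -0.001
    0.028 0.074 -0.001
    0.047 0.055 0.001
[156 309  29  48 440] [0.2282 0.3971 0.0206] axis 163.04359478537688 -0.06631765869015832 0.08220561286392207
    -0.066 0.05 -0.0
    -0.048 0.078 -0.001
    -0.029 0.056 -0.001
    -0.011 0.025 -0.001
    0.008 0.021 -0.001
    0.027 0.022 0.001
    0.045 0.034 0.001
    0.064 0.036 -0.0
```

View pics/crop.png

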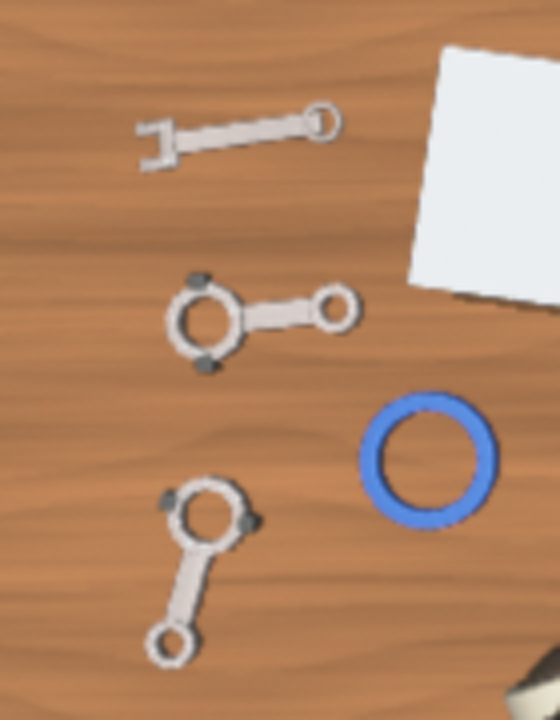

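The top view shows three similar steel parts: the spanner at (180,223), conrod A at (182,270), and conrod B at (166,336). A lies 0.54 m from the base and B 0.46 m, so I take A. In the crop A has a ring end with lugs on the left and its small end on the right.

Run:
```python
from h import *
np.set_printoptions(precision=4,suppress=True)
def cloud(p):
    f,cx,cy=K(p);Rm,t=pose(p);v,u=np.mgrid[0:480,0:640];D=p["depth"]
    return np.stack([(u-cx)/f*D,(v-cy)/f*D,D],-1)@Rm.T+t
for n in("top","scene"):
    p=viewer.camera(n);X=cloud(p)
    M=(abs(X[...,2]-.171)<.008)&(X[...,0]>.38)&(X[...,0]<.62)&(X[...,1]>.03)&(X[...,1]<.25)
    P=X[M];r=cv2.minAreaRect(P[:,:2].astype(np.float32));print(n,M.sum(),"pan",r,np.median(P[:,2]))
    M=(abs(X[...,2]-.016)<.006)&(X[...,0]>.35)&(X[...,0]<.6)&(X[...,1]>-.35)&(X[...,1]<.05)
    P=X[M];r=cv2.minAreaRect(P[:,:2].astype(np.float32));print("base",r)
    for t,z in(("gauge_mark",.11),("poise_knob",.12)):
        d=finder.pinpoint(p,t)[0];print(t,d["position"],at_z(p,d["position"],z),at_z(p,d["position"],z+.04))
```

```text
top 2640 pan ((0.5091742873191833, 0.13207054138183594), (0.13117051124572754, 0.17025643587112427), 81.30088806152344) 0.17077503430766405
base ((0.47667980194091797, -0.1494000107049942), (0.2457302212715149, 0.3988651931285858), 0.09919053316116333)
gauge_mark [391.0, 254.2] [ 0.4491 -0.2733  0.11  ] [ 0.4481 -0.269   0.15  ]
poise_knob [326.1, 245.3] [ 0.4768 -0.0857  0.12  ] [ 0.4751 -0.0857  0.16  ]
scene 2253 pan ((0.5104965567588806, 0.12909051775932312), (0.13600297272205353, 0.1748982071876526), 81.19326782226562) 0.16957063896370728
base ((0.48503953218460083, -0.12609456479549408), (0.3551406264305115, 0.11251181364059448), 87.62955474853516)
gauge_mark [283.0, 193.3] [ 0.4452 -0.2827  0.11  ] [ 0.476  -0.2472  0.15  ]
poise_knob [321.2, 221.1] [ 0.4617 -0.097   0.12  ] [ 0.4921 -0.0677  0.16  ]
```

Call:
move_arm(
  offset=[
    [2.57,-3.56,0],
    [2.57,-3.56,0],
    [2.57,-3.56,0],
    [2.57,-3.56,0],
    [2.57,-3.56,0],
  ],
  twist=[
    [0,0,0],
    [0,0,0],
    [0,0,0],
    [0,0,0],
    [0,0,0],
  ],
  grip=[1,1,1,1,1],
)

```text
time: 2.3
ee_pos: [0.2596, -0.2942, 0.2533]
tcp_rot: [180.0, -0.0, 22.2]
wrist_force: [0.9, 0.9, -0.1]
opening: 0.0854
grasp_force: 0.0
```

Call:
move_arm(
  offset=[
    [2.57,-3.56,0],
    [2.57,-3.56,0],
    [2.57,-3.56,0],
    [2.57,-3.56,0],
    [2.57,-3.56,0],
  ],
  twist=[
    [0,0,0],
    [0,0,0],
    [0,0,0],
    [0,0,0],
    [0,0,0],
  ],
  grip=[1,1,1,1,1],
)

```text
time: 2.8
ee_pos: [0.3112, -0.0808, 0.2536]
tcp_rot: [180.0, -0.1, 22.2]
wrist_force: [0.1, 0.2, -0.7]
opening: 0.0854
grasp_force: 0.0
```

Call:
move_arm(
  offset=[
    [2.57,-3.56,0],
    [2.57,-3.56,0],
    [2.57,-3.56,0],
    [2.57,-3.56,0],
    [2.57,-3.56,0],
  ],
  twist=[
    [0,0,0],
    [0,0,0],
    [0,0,0],
    [0,0,0],
    [0,0,0],
  ],
  grip=[1,1,1,1,1],
)

```text
time: 3.3
ee_pos: [0.3629, 0.133, 0.2536]
tcp_rot: [180.0, -0.1, 22.2]
wrist_force: [1.7, -1.4, 0.6]
opening: 0.0855
grasp_force: 0.0
```

Call:
move_arm(
  offset=[
    [2.57,-3.56,0],
    [2.57,-3.56,0],
    [2.57,-3.56,0],
    [2.57,-3.56,0],
    [2.57,-3.56,0],
  ],
  twist=[
    [0,0,0],
    [0,0,0],
    [0,0,0],
    [0,0,0],
    [0,0,0],
  ],
  grip=[1,1,1,1,1],
)

```text
time: 3.8
ee_pos: [0.4458, 0.2664, 0.2576]
tcp_rot: [-176.2, 0.0, 29.0]
wrist_force: [0.8, 0.2, 0.1]
opening: 0.0854
grasp_force: 0.0
```

Run:
```python
from h import *
print(bot.get_obs()["q"],bot.get_obs()["ee_pos"],bot.get_obs()["tcp_rot"],bot.get_obs()["qd"])
```

```text
[ 28.91803475   0.84487812   6.18988974  95.39049707   3.83418965
 179.94156405] [0.44582936 0.26638598 0.25761382] [-1.76165766e+02  4.15778532e-02  2.89763399e+01] [15.02804307 36.83978013 38.62024715  1.7548506   7.62930672  0.04736837]
```

```bash
cat >> h.py <<'E'
def plan(pos,rpy,n,start=None):
    o=bot.get_obs();p=np.array(o["ee_pos"]);Rm=R.from_euler("xyz",o["tcp_rot"],degrees=True)
    if start is not None: p=np.array(start[0]);Rm=R.from_euler("xyz",start[1],degrees=True)
    w=(Rm.inv()*R.from_euler("xyz",rpy,degrees=True)).as_rotvec()/n;d=(np.array(pos)-p)/n
    off=[]
    for i in range(n):
        off.append((Rm.inv().apply(d)*100).round(2).tolist());Rm=Rm*R.from_rotvec(w)
    print("offset",off,"twist",w.round(4).tolist())
E
python3 - <<'E'
from h import *
plan((.415,.345,.20),(180,0,95.7),10)
E
```

```text
offset [[0.11, -0.8, 0.63], [0.21, -0.78, 0.63], [0.3, -0.76, 0.62], [0.39, -0.72, 0.61], [0.47, -0.67, 0.61], [0.55, -0.62, 0.6], [0.62, -0.55, 0.6], [0.68, -0.48, 0.59], [0.73, -0.4, 0.59], [0.78, -0.32, 0.58]] twist [-0.006, -0.0038, -0.1164]
```

Call:
move_arm(
  offset=[
    [0.11,-0.8,0.63],
    [0.21,-0.78,0.63],
    [0.3,-0.76,0.62],
    [0.39,-0.72,0.61],
    [0.47,-0.67,0.61],
  ],
  twist=[
    [-0.006,-0.0038,-0.1164],
    [-0.006,-0.0038,-0.1164],
    [-0.006,-0.0038,-0.1164],
    [-0.006,-0.0038,-0.1164],
    [-0.006,-0.0038,-0.1164],
  ],
  grip=[1,1,1,1,1],
)

```text
time: 4.3
ee_pos: [0.4298, 0.305, 0.2286]
tcp_rot: [-178.1, -0.5, 62.5]
wrist_force: [0.5, 0.3, 0.2]
opening: 0.0854
grasp_force: 0.0
```

Call:
move_arm(
  offset=[
    [0.55,-0.62,0.6],
    [0.62,-0.55,0.6],
    [0.68,-0.48,0.59],
    [0.73,-0.4,0.59],
    [0.78,-0.32,0.58],
  ],
  twist=[
    [-0.006,-0.0038,-0.1164],
    [-0.006,-0.0038,-0.1164],
    [-0.006,-0.0038,-0.1164],
    [-0.006,-0.0038,-0.1164],
    [-0.006,-0.0038,-0.1164],
  ],
  grip=[1,1,1,1,1],
)

```text
time: 4.8
ee_pos: [0.4145, 0.3443, 0.1997]
tcp_rot: [179.9, 0.0, 95.9]
wrist_force: [-0.5, 0.3, 0.6]
opening: 0.0853
grasp_force: 0.0
```

Run:
```python
from h import *
np.set_printoptions(precision=4,suppress=True)
viewer.camera("top")
o=bot.get_obs();p=viewer.camera("wrist");save(p,"w1.png")
print(o["ee_pos"],o["tcp_rot"],o["q"],o["qd"])
for d in finder.pinpoint(p,"conrod")[:3]: print(d,at_z(p,d["position"],0,o),at_depth(p,d["position"],o))
f,cx,cy=K(p);Rm,t=pose(p,o);v,u=np.mgrid[0:480,0:640];D=p["depth"];X=np.stack([(u-cx)/f*D,(v-cy)/f*D,D],-1)@Rm.T+t
M=((D>0)&(X[...,2]>.01)&(X[...,2]<.035)&(abs(X[...,0]-.415)<.06)&(abs(X[...,1]-.35)<.1))
P=X[M];m=P.mean(0);sh=P[abs((P[:,1]-.33))<.02]
print(P.min(0),P.max(0));r=cv2.minAreaRect(P[:,:2].astype(np.float32));print(r)
c=np.polyfit(sh[:,1],sh[:,0],1);print("shank angle",90-np.degrees(np.arctan(c[0])),"x at .345",np.polyval(c,.345),np.ptp(sh[:,0]))
```

```text
[0.4139 0.345  0.1987] [179.9982   0.0582  96.3254] [ 39.8341   2.6824   1.6061  88.9544  -0.0495 123.5087] [-1.1842 -0.0559  0.3588  1.4827  0.5464 11.234 ]
{'position': [318.4, 210.7], 'p': 0.93} [0.4135 0.347  0.    ] [0.413  0.3518 0.02  ]
{'position': [95.4, 128.8], 'p': 0.58} [0.2208 0.396  0.    ] [0.232  0.3977 0.0194]
[0.3723 0.269  0.0101] [0.447  0.4163 0.0264]
((0.40519705414772034, 0.3436090350151062), (0.14651571214199066, 0.07439097762107849), 84.80560302734375)
shank angle 95.869784530002 x at .345 0.4136077156287913 0.023337284466900587
```

View pics/w1.png

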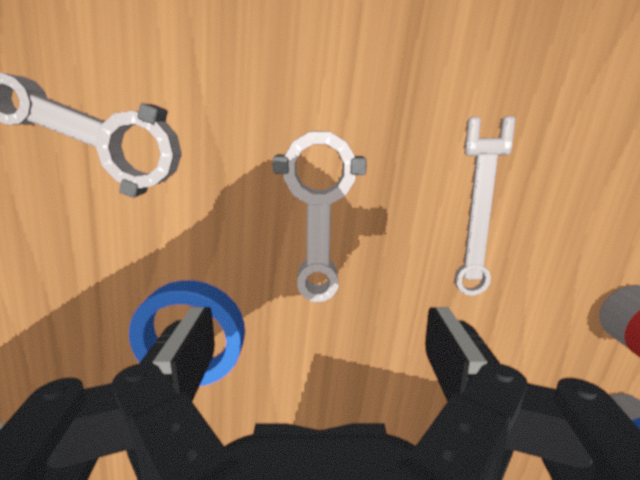

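The wrist view shows rod A centred at (318,211), with B at (60,120), the spanner at (485,205) and the tape at (190,330) all clear of the fingers. Descending.

Call:
move_arm(
  offset=[
    [-0.2,0,4],
    [0,0,4],
    [0,0,4],
    [0,0,3.2],
    [0,0,2],
  ],
  twist=[
    [0,0,0],
    [0,0,0],
    [0,0,0],
    [0,0,0],
    [0,0,0],
  ],
  grip=[1,1,1,0.9,0.8],
)

```text
time: 5.45
ee_pos: [0.4144, 0.3407, 0.0257]
tcp_rot: [-179.9, 0.1, 95.4]
wrist_force: [-0.6, -0.0, 0.5]
opening: 0.0686
grasp_force: 0.0
```

Call:
move_arm(
  offset=[
    [0,0,0.2],
    [0,0,0],
    [0,0,0],
    [0,0,0],
    [0,0,0],
  ],
  twist=[
    [0,0,0],
    [0,0,0],
    [0,0,0],
    [0,0,0],
    [0,0,0],
  ],
  grip=[0.5,0.1,0,0,0],
  force=60,
)

```text
time: 5.95
ee_pos: [0.4155, 0.3424, 0.0281]
tcp_rot: [179.9, -0.1, 95.6]
wrist_force: [-3.7, -1.4, 7.2]
opening: 0.0182
grasp_force: 60.2
```

Call:
move_arm(
  offset=[
    [0,0,0],
    [0,0,0],
    [0,0,0],
    [0,0,0],
  ],
  twist=[
    [0,0,0],
    [0,0,0],
    [0,0,0],
    [0,0,0],
  ],
  grip=[0,0,0,0],
)

```text
time: 6.35
ee_pos: [0.4155, 0.3424, 0.0281]
tcp_rot: [179.9, -0.1, 95.6]
wrist_force: [-2.9, -2.6, 6.4]
opening: 0.0182
grasp_force: 60.2
```

Call:
move_arm(
  offset=[
    [0,0,-4],
    [0,0,-5],
    [0,0,-5],
    [0,0,-5],
    [0,0,-5],
  ],
  twist=[
    [0,0,0],
    [0,0,0],
    [0,0,0],
    [0,0,0],
    [0,0,0],
  ],
  grip=[0,0,0,0,0],
)

```text
time: 6.85
ee_pos: [0.4144, 0.3416, 0.2686]
tcp_rot: [179.9, 0.0, 95.6]
wrist_force: [0.3, 1.0, -5.1]
opening: 0.018
grasp_force: 60.8
```

Run:
```python
from h import *
o=bot.get_obs();print(o["ee_pos"],o["tcp_rot"],o["wrist_force"],o["opening"])
plan((.513,.131,.268),(180,0,171.3),10)
```

```text
[0.41443096 0.34162826 0.26856923] [1.79925574e+02 4.35737990e-03 9.55983220e+01] [ 0.26142381  1.01683833 -5.08187737] 0.017969776254309525
offset [[-2.19, 0.78, 0.01], [-2.28, 0.48, 0.01], [-2.32, 0.18, 0.01], [-2.32, -0.13, 0.01], [-2.28, -0.44, 0.01], [-2.21, -0.73, 0.01], [-2.09, -1.02, 0.01], [-1.94, -1.28, 0.01], [-1.75, -1.53, 0.01], [-1.54, -1.75, 0.01]] twist [0.0001, 0.0001, -0.1321]
```

Call:
move_arm(
  offset=[
    [-2.19,0.78,0],
    [-2.28,0.48,0],
    [-2.32,0.18,0],
    [-2.32,-0.13,0],
    [-2.28,-0.44,0],
  ],
  twist=[
    [0,0,-0.132],
    [0,0,-0.132],
    [0,0,-0.132],
    [0,0,-0.132],
    [0,0,-0.132],
  ],
  grip=[0,0,0,0,0],
)

```text
time: 7.35
ee_pos: [0.4644, 0.2357, 0.2665]
tcp_rot: [180.0, 0.1, 133.7]
wrist_force: [0.6, -0.3, -5.7]
opening: 0.018
grasp_force: 60.7
```

Call:
move_arm(
  offset=[
    [-2.21,-0.73,0],
    [-2.09,-1.02,0],
    [-1.94,-1.28,0],
    [-1.75,-1.53,0],
    [-1.54,-1.75,0],
  ],
  twist=[
    [0,0,-0.132],
    [0,0,-0.132],
    [0,0,-0.132],
    [0,0,-0.132],
    [0,0,-0.132],
  ],
  grip=[0,0,0,0,0],
)

```text
time: 7.85
ee_pos: [0.5137, 0.1303, 0.2665]
tcp_rot: [-180.0, 0.1, 171.5]
wrist_force: [-0.3, 0.8, -5.8]
opening: 0.0187
grasp_force: 60.8
```

Run:
```python
from h import *
p=viewer.camera("scene");save(p,"s2.png",(230,130,470,330),3)
for _ in range(3): viewer.camera("top")
o=bot.get_obs();print(o["ee_pos"],o["tcp_rot"],o["wrist_force"],o["opening"],o["q"])
```

```text
[0.5134351  0.13098009 0.2663318 ] [-1.79997768e+02  3.78073218e-02  1.71071666e+02] [ 0.66546181  0.4673874  -6.12766518] 0.018082857945383186 [ 1.43196497e+01  2.47416018e+00  8.89860450e+00  9.63905878e+01
 -1.69739083e-02  2.32479790e+01]
```

View pics/s2.png

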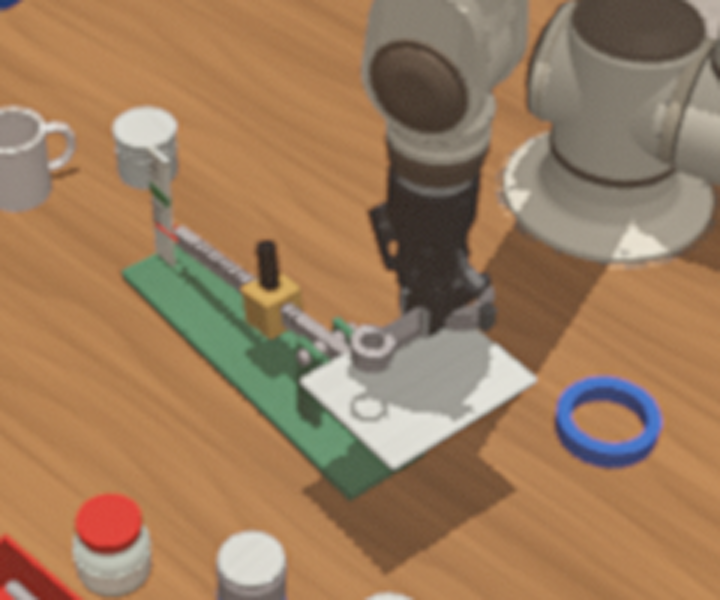

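Call:
move_arm(
  offset=[
    [0,0,3],
    [0,0,2.2],
    [0,0,1],
    [0,0,0.8],
    [0,0,0.8],
  ],
  twist=[
    [0,0,0],
    [0,0,0],
    [0,0,0],
    [0,0,0],
    [0,0,0],
  ],
  grip=[0,0,0,0,0],
)

```text
time: 8.55
ee_pos: [0.5136, 0.1319, 0.1888]
tcp_rot: [180.0, 0.1, 171.3]
wrist_force: [-0.1, 0.2, -2.9]
opening: 0.0184
grasp_force: 61.1
```

Call:
move_arm(
  offset=[
    [0,0,0.8],
    [0,0,0.8],
    [0,0,0.7],
    [0,0,0.4],
    [0,0,0],
  ],
  twist=[
    [0,0,0],
    [0,0,0],
    [0,0,0],
    [0,0,0],
    [0,0,0],
  ],
  grip=[0,0,0,0,0],
)

```text
time: 9.05
ee_pos: [0.5134, 0.131, 0.1605]
tcp_rot: [-180.0, 0.0, 171.2]
wrist_force: [0.3, -2.4, -2.8]
opening: 0.0184
grasp_force: 61.1
```

Call:
move_arm(
  offset=[
    [0,0,0.1],
    [0,0,0],
    [0,0,0],
    [0,0,0],
    [0,0,0],
  ],
  twist=[
    [0,0,0],
    [0,0,0],
    [0,0,0],
    [0,0,0],
    [0,0,0],
  ],
  grip=[0,0.3,0.6,0.8,0.8],
  force=20,
)

```text
time: 9.55
ee_pos: [0.5137, 0.1314, 0.1605]
tcp_rot: [180.0, 0.1, 171.3]
wrist_force: [0.3, -0.0, 0.6]
opening: 0.0679
grasp_force: 0.0
```

Call:
move_arm(
  offset=[
    [0,0,0],
    [0,0,-1],
    [0,0,-3],
    [0,0,-5],
    [0,0,-3],
  ],
  twist=[
    [0,0,0],
    [0,0,0],
    [0,0,0],
    [0,0,0],
    [0,0,0],
  ],
  grip=[0.8,0.8,0.8,0.7,0.5],
)

```text
time: 10.05
ee_pos: [0.5134, 0.1313, 0.2842]
tcp_rot: [179.9, 0.2, 171.3]
wrist_force: [0.9, -0.4, 0.7]
opening: 0.0465
grasp_force: 0.0
```

Run:
```python
from h import *
np.set_printoptions(precision=4,suppress=True)
for _ in range(6): viewer.camera("top")
o=bot.get_obs();p=viewer.camera("wrist");print(o["ee_pos"],o["tcp_rot"],o["opening"])
for d in finder.pinpoint(p,"conrod")[:2]: print(d,at_z(p,d["position"],.131,o))
q=viewer.camera("scene");save(q,"s3.png",(230,130,470,330),3)
for t in("poise_knob","gauge_mark","conrod"):
  for d in finder.pinpoint(q,t)[:2]: print(t,d,at_z(q,d["position"],.145),at_depth(q,d["position"]))
```

```text
[0.5132 0.1313 0.2794] [-179.959    -0.0236  171.2579] 0.04279792407395917
{'position': [319.4, 226.2], 'p': 0.92} [0.5117 0.1319 0.131 ]
poise_knob {'position': [320.9, 219.0], 'p': 0.84} [ 0.4748 -0.0856  0.145 ] [ 0.4871 -0.0737  0.161 ]
gauge_mark {'position': [282.9, 195.2], 'p': 0.8} [ 0.4786 -0.2453  0.145 ] [ 0.4521 -0.2758  0.1104]
conrod {'position': [500.2, 286.7], 'p': 0.89} [0.3368 0.4334 0.145 ] [0.2234 0.3987 0.0177]
conrod {'position': [369.3, 266.7], 'p': 0.88} [0.5203 0.1404 0.145 ] [0.5214 0.1411 0.1465]
```

View pics/s3.png

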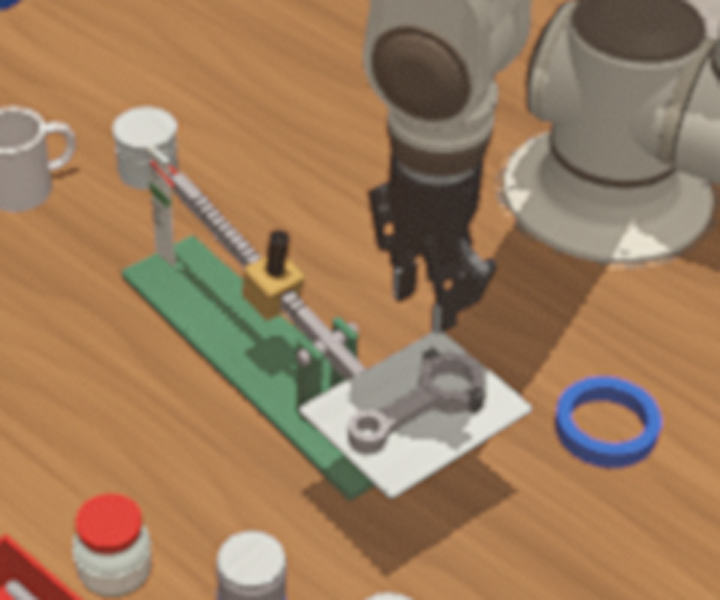

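The rod lies flat in mid-pan (crop (415,400)). The pan is down and the pointer is at the top of the gauge (165,175). Now over to the poise knob.

Call:
move_arm(
  offset=[
    [0.07,-4.26,0.6],
    [0.07,-4.26,0.6],
    [0.07,-4.26,0.6],
    [0.07,-4.26,0.6],
    [0.07,-4.26,0.6],
  ],
  twist=[
    [0,0,0],
    [0,0,0],
    [0,0,0],
    [0,0,0],
    [0,0,0],
  ],
  grip=[0.45,0.45,0.45,0.45,0.45],
)

```text
time: 11.15
ee_pos: [0.477, -0.0802, 0.2498]
tcp_rot: [-180.0, 0.0, 171.3]
wrist_force: [0.8, -0.8, -0.1]
opening: 0.0385
grasp_force: 0.0
```

Run:
```python
from h import *
np.set_printoptions(precision=4,suppress=True)
for _ in range(3):viewer.camera("top")
o=bot.get_obs();p=viewer.camera("wrist");print(o["ee_pos"],o["tcp_rot"],o["opening"]);save(p,"w2.png")
for d in finder.pinpoint(p,"poise_knob")[:2]: print(d,at_z(p,d["position"],.147,o))
f,cx,cy=K(p);Rm,t=pose(p,o);v,u=np.mgrid[0:480,0:640];D=p["depth"];X=np.stack([(u-cx)/f*D,(v-cy)/f*D,D],-1)@Rm.T+t
M=(D>0)&(X[...,2]>.185)&(X[...,2]<.207)&(np.hypot(X[...,0]-.4775,X[...,1]+.0786)<.03);print("knob top",M.sum(),X[M].mean(0),X[M].min(0),X[M].max(0))
```

```text
[ 0.4769 -0.0807  0.2497] [-179.9811   -0.0011  171.0263] 0.038177361232740195
{'position': [315.9, 244.7], 'p': 0.84} [ 0.4745 -0.0821  0.147 ]
knob top 1505 [ 0.4749 -0.0741  0.1954] [ 0.4657 -0.0856  0.185 ] [ 0.4878 -0.063   0.1996]
```

View pics/w2.png

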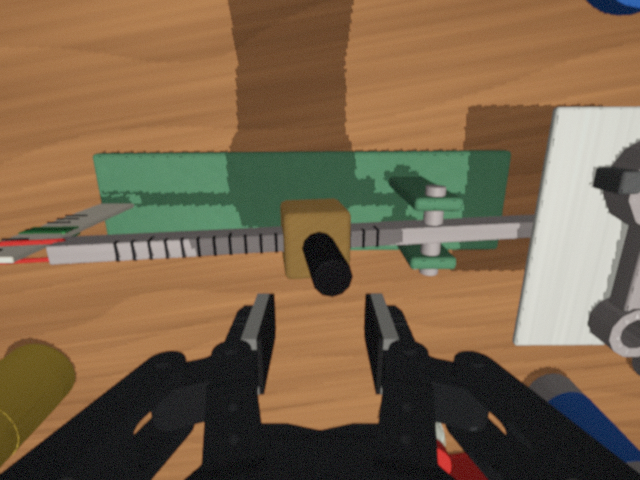

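The knob stands at (328,262), between the finger lines. I shift 3.5 mm towards the pan and lower around it.

Call:
move_arm(
  offset=[
    [0,0.35,1],
    [0,0,1.6],
    [0,0,1.6],
    [0,0,1.3],
    [0,0,0.7],
  ],
  twist=[
    [0,0,0],
    [0,0,0],
    [0,0,0],
    [0,0,0],
    [0,0,0],
  ],
  grip=[0.45,0.45,0.45,0.45,0.45],
)

```text
time: 11.9
ee_pos: [0.4779, -0.0742, 0.1865]
tcp_rot: [-180.0, -0.1, 171.3]
wrist_force: [-0.1, -0.1, -0.4]
opening: 0.0383
grasp_force: 0.0
```

Call:
move_arm(
  offset=[
    [0,-0.5,0],
    [0,-1,0],
    [0,-1,0],
    [0,-1,0],
    [0,-1,0],
  ],
  twist=[
    [0,0,0],
    [0,0,0],
    [0,0,0],
    [0,0,0],
    [0,0,0],
  ],
  grip=[0.45,0.45,0.45,0.45,0.45],
)

```text
time: 12.4
ee_pos: [0.4713, -0.1209, 0.1886]
tcp_rot: [-180.0, 0.1, 171.2]
wrist_force: [-0.3, 2.5, -0.2]
opening: 0.0386
grasp_force: 1.1
```

```bash
cat >> h.py <<'E'
C=np.array([.5095,.131]);U=np.array([.151,.9885]);PV=C-.13*U
def cloud(p,o=None):
    f,cx,cy=K(p);Rm,t=pose(p,o);v,u=np.mgrid[0:480,0:640];D=p["depth"]
    X=np.stack([(u-cx)/f*D,(v-cy)/f*D,D],-1)@Rm.T+t;X[D<=0]=np.nan;return X
def tilt():
    out=[]
    for n in("top","scene"):
        p=viewer.camera(n);X=cloud(p);d=X[...,:2]-C
        a=d@U;b=d@np.array([U[1],-U[0]])
        M=(abs(a)<.06)&(abs(b)<.08)&(X[...,2]>.12)&(X[...,2]<.18);z=X[M][:,2]
        h,e=np.histogram(z,bins=np.arange(.12,.181,.002));i=h.argmax();zz=np.median(z[abs(z-e[i]-.001)<.003])
        out.append((M.sum(),round(float(zz),4),round((zz-.151)/.13,3)))
    d=finder.pinpoint(p,"poise_knob");k=d[0]["position"] if d else None
    o=bot.get_obs();print("pan",out,"knob",k,None if k is None else (PV-at_z(p,k,.133)[:2])@U,"tcp arm",(PV-o["ee_pos"][:2])@U,o["ee_pos"],o["wrist_force"],o["time"])
    return p
E
python3 - <<'E'
from h import *
tilt()
E
```

```text
pan [(np.int64(2323), 0.137, np.float64(-0.108)), (np.int64(1904), 0.1366, np.float64(-0.111))] knob [316.2, 211.8] 0.1334675965169894 tcp arm 0.12465424016372736 [ 0.47127673 -0.12076919  0.18825405] [-0.00831176  2.50121927  0.93454594] 12.55
```

Call:
move_arm(
  offset=[
    [0,-1,0],
    [0,-1,0],
    [0,-1,0],
    [0,-0.5,0],
    [0,0.8,0],
  ],
  twist=[
    [0,0,0],
    [0,0,0],
    [0,0,0],
    [0,0,0],
    [0,0,0],
  ],
  grip=[0.45,0.45,0.45,0.45,0.45],
)

```text
time: 13.05
ee_pos: [0.467, -0.1475, 0.1881]
tcp_rot: [-180.0, 0.0, 171.1]
wrist_force: [0.3, 0.4, 0.1]
opening: 0.0389
grasp_force: 0.0
```

Call:
move_arm(
  offset=[
    [0,0,0],
    [0,0,0],
    [0,0,0],
    [0,0,0],
    [0,0,0],
  ],
  twist=[
    [0,0,0],
    [0,0,0],
    [0,0,0],
    [0,0,0],
    [0,0,0],
  ],
  grip=[0.45,0.45,0.45,0.45,0.45],
)

```text
time: 13.55
ee_pos: [0.4673, -0.1464, 0.1882]
tcp_rot: [-180.0, 0.0, 171.3]
wrist_force: [-0.8, -0.3, 1.0]
opening: 0.0386
grasp_force: 0.0
```

Call:
move_arm(
  offset=[
    [0,0,0],
    [0,0,0],
    [0,0,0],
    [0,0,0],
    [0,0,0],
  ],
  twist=[
    [0,0,0],
    [0,0,0],
    [0,0,0],
    [0,0,0],
    [0,0,0],
  ],
  grip=[0.45,0.45,0.45,0.45,0.45],
)

```text
time: 14.05
ee_pos: [0.4672, -0.1464, 0.1882]
tcp_rot: [-180.0, 0.0, 171.3]
wrist_force: [0.7, -0.4, 0.2]
opening: 0.0382
grasp_force: 0.0
```

Run:
```python
from h import *
p=tilt();tilt();save(p,"s4.png",(250,150,410,290),4)
```

```text
pan [(np.int64(2325), 0.1389, np.float64(-0.093)), (np.int64(1906), 0.1373, np.float64(-0.105))] knob [307.6, 206.3] 0.16944127284023341 tcp arm 0.15061494482565416 [ 0.46722331 -0.14641273  0.18818669] [0.26791778 0.17587165 0.19956128] 14.2
pan [(np.int64(2328), 0.1388, np.float64(-0.093)), (np.int64(1904), 0.1372, np.float64(-0.106))] knob [311.4, 205.0] 0.16711889005037026 tcp arm 0.15060854963397877 [ 0.46724445 -0.14640949  0.18816933] [-0.53094046  0.42669443  0.25445935] 14.35
```

View pics/s4.png

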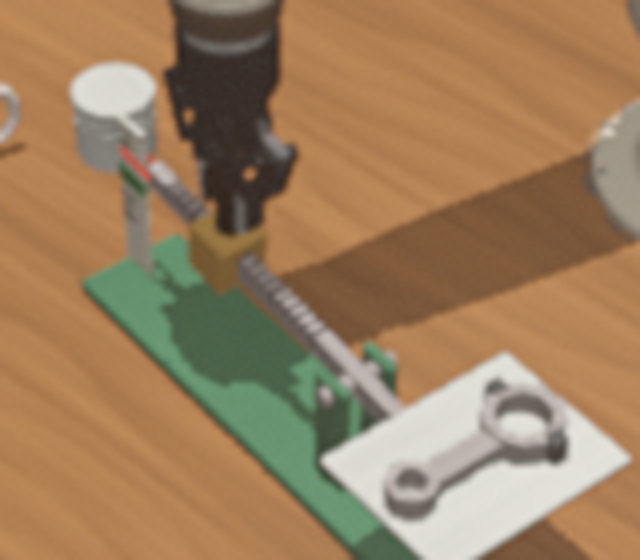

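The pointer sits above the green band (crop (133,160)), tilt about -0.095, so the poise needs roughly 16 mm more outward.

Call:
move_arm(
  offset=[
    [0,-0.8,0],
    [0,-0.8,0],
    [0,-0.6,0],
    [0,0.4,0],
    [0,0.4,0],
  ],
  twist=[
    [0,0,0],
    [0,0,0],
    [0,0,0],
    [0,0,0],
    [0,0,0],
  ],
  grip=[0.45,0.45,0.45,0.45,0.45],
)

```text
time: 14.85
ee_pos: [0.465, -0.1604, 0.1882]
tcp_rot: [-180.0, 0.0, 171.2]
wrist_force: [0.4, 0.5, 0.7]
opening: 0.0385
grasp_force: 0.0
```

Call:
move_arm(
  offset=[
    [0,0,0],
    [0,0,0],
    [0,0,0],
    [0,0,0],
    [0,0,0],
  ],
  twist=[
    [0,0,0],
    [0,0,0],
    [0,0,0],
    [0,0,0],
    [0,0,0],
  ],
  grip=[0.45,0.45,0.45,0.45,0.45],
)

```text
time: 15.35
ee_pos: [0.4651, -0.1602, 0.1882]
tcp_rot: [-180.0, 0.0, 171.3]
wrist_force: [0.2, 1.0, 0.8]
opening: 0.0384
grasp_force: 0.0
```

Call:
move_arm(
  offset=[
    [0,0,0],
    [0,0,0],
    [0,0,0],
    [0,0,0],
    [0,0,0],
  ],
  twist=[
    [0,0,0],
    [0,0,0],
    [0,0,0],
    [0,0,0],
    [0,0,0],
  ],
  grip=[0.45,0.45,0.45,0.45,0.45],
)

```text
time: 15.85
ee_pos: [0.4651, -0.1602, 0.1882]
tcp_rot: [-180.0, 0.0, 171.3]
wrist_force: [0.1, 0.2, 0.5]
opening: 0.0381
grasp_force: 0.0
```

Run:
```python
from h import *
tilt();tilt()
o=bot.get_obs();p=viewer.camera("wrist");save(p,"w3.png")
X=cloud(p,o);M=(X[...,2]>.172)&(X[...,2]<.22)
# knob visible between fingers
a=(PV-X[...,:2])@U;b=(X[...,:2]-PV)@np.array([U[1],-U[0]])
M&=(abs(b)<.012);h,e=np.histogram(a[M],bins=np.arange(.1,.24,.004));print([(round(x,3),int(n)) for x,n in zip(e,h) if n])
```

```text
pan [(np.int64(2349), 0.149, np.float64(-0.015)), (np.int64(1913), 0.1485, np.float64(-0.019))] knob [304.2, 206.7] 0.17432338363880565 tcp arm 0.1646210675029072 [ 0.46511703 -0.16026005  0.18819566] [ 0.47636107 -0.28296243  0.45598874] 16.0
pan [(np.int64(2356), 0.149, np.float64(-0.016)), (np.int64(1919), 0.1473, np.float64(-0.028))] knob [304.5, 204.8] 0.18080181622112687 tcp arm 0.16461767557226112 [ 0.46512059 -0.16025716  0.18820714] [-0.57533164  0.08878348 -0.1327734 ] 16.15
[(np.float64(0.108), 2), (np.float64(0.112), 90), (np.float64(0.116), 29), (np.float64(0.12), 134), (np.float64(0.124), 343), (np.float64(0.128), 290), (np.float64(0.132), 545), (np.float64(0.136), 476), (np.float64(0.14), 1039), (np.float64(0.144), 952), (np.float64(0.156), 14), (np.float64(0.16), 438), (np.float64(0.164), 661), (np.float64(0.168), 658), (np.float64(0.172), 654), (np.float64(0.176), 514), (np.float64(0.18), 1042), (np.float64(0.184), 1046), (np.float64(0.188), 462), (np.float64(0.192), 555), (np.float64(0.196), 289), (np.float64(0.2), 323), (np.float64(0.204), 135), (np.float64(0.208), 32), (np.float64(0.212), 75), (np.float64(0.216), 1)]
```

View pics/w3.png

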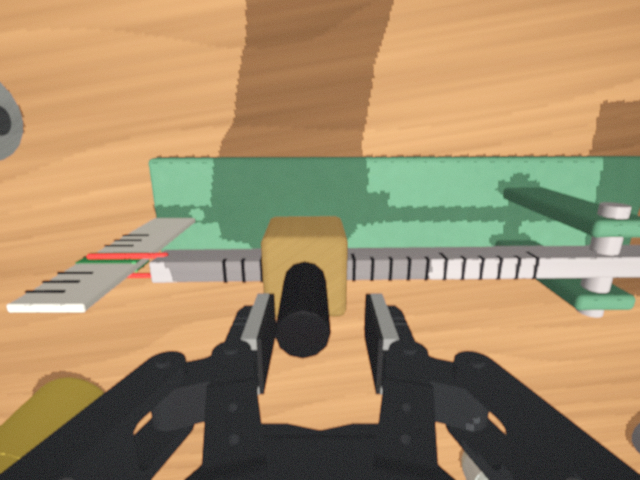

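Nearly level: the pointer (130,257) is close to the centre line and the tilt is about -0.02. I nudge the poise ~3 mm further and re-centre the fingers.

Call:
move_arm(
  offset=[
    [0,-0.5,0],
    [0,-0.3,0],
    [0,-0.3,0],
    [0,0.3,0],
    [0,0.3,0],
  ],
  twist=[
    [0,0,0],
    [0,0,0],
    [0,0,0],
    [0,0,0],
    [0,0,0],
  ],
  grip=[0.45,0.45,0.45,0.45,0.45],
)

```text
time: 16.7
ee_pos: [0.4643, -0.1651, 0.1881]
tcp_rot: [-180.0, 0.0, 171.2]
wrist_force: [0.6, -0.3, 0.5]
opening: 0.0379
grasp_force: 0.0
```

Call:
move_arm(
  offset=[
    [0,0,0],
    [0,0,0],
    [0,0,0],
    [0,0,0],
    [0,0,0],
  ],
  twist=[
    [0,0,0],
    [0,0,0],
    [0,0,0],
    [0,0,0],
    [0,0,0],
  ],
  grip=[0.5,0.5,0.5,0.5,0.5],
)

```text
time: 17.2
ee_pos: [0.4643, -0.1652, 0.1882]
tcp_rot: [-180.0, 0.0, 171.3]
wrist_force: [-0.5, -0.1, 0.4]
opening: 0.0427
grasp_force: 0.0
```

Call:
move_arm(
  offset=[
    [0,0,0],
    [0,0,0],
    [0,0,0],
    [0,0,0],
    [0,0,0],
  ],
  twist=[
    [0,0,0],
    [0,0,0],
    [0,0,0],
    [0,0,0],
    [0,0,0],
  ],
  grip=[0.5,0.5,0.5,0.5,0.5],
)

```text
time: 17.7
ee_pos: [0.4643, -0.1652, 0.1882]
tcp_rot: [-180.0, 0.0, 171.3]
wrist_force: [0.6, -0.4, -0.5]
opening: 0.0426
grasp_force: 0.0
```

Run:
```python
from h import *
tilt();tilt()
o=bot.get_obs();p=viewer.camera("wrist");save(p,"w4.png")
```

```text
pan [(np.int64(2351), 0.149, np.float64(-0.015)), (np.int64(1912), 0.1485, np.float64(-0.019))] knob [303.6, 203.4] 0.1877149238168977 tcp arm 0.16963640025219934 [ 0.46433471 -0.16521423  0.1881933 ] [ 0.03427424 -0.03816261 -0.17467921] 17.85
pan [(np.int64(2342), 0.1489, np.float64(-0.016)), (np.int64(1909), 0.1473, np.float64(-0.028))] knob [305.2, 206.7] 0.17245412434681398 tcp arm 0.16961385407536522 [ 0.46434172 -0.16519249  0.18818323] [0.47631188 0.16732413 0.36735859] 18.0
```

View pics/w4.png

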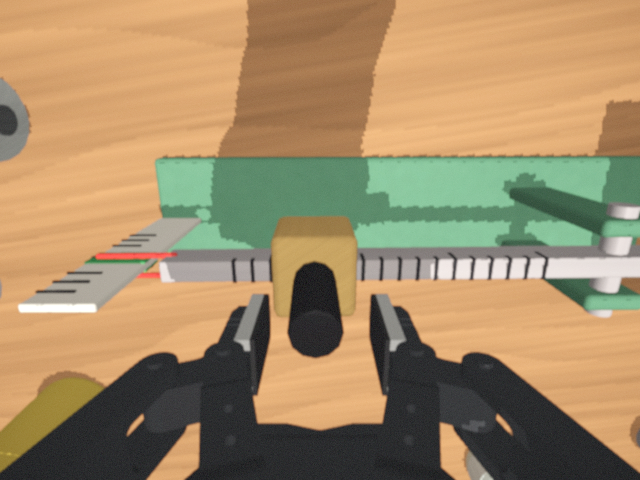

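The knob is centred with clear gaps, and the poise did not move. Pointer in the band at about -0.017. I make one slow nudge of about 2 mm for margin.

Call:
move_arm(
  offset=[
    [0,-0.4,0],
    [0,-0.3,0],
    [0,-0.2,0],
    [0,-0.1,0],
    [0,0,0],
  ],
  twist=[
    [0,0,0],
    [0,0,0],
    [0,0,0],
    [0,0,0],
    [0,0,0],
  ],
  grip=[0.45,0.45,0.45,0.45,0.45],
)

```text
time: 18.55
ee_pos: [0.4628, -0.1752, 0.1881]
tcp_rot: [-180.0, 0.0, 171.2]
wrist_force: [-0.5, 0.2, 0.9]
opening: 0.0385
grasp_force: 0.0
```

Run:
```python
from h import *
tilt();tilt()
```

```text
pan [(np.int64(2348), 0.1473, np.float64(-0.028)), (np.int64(1922), 0.1485, np.float64(-0.019))] knob [306.0, 203.7] 0.1820804305538132 tcp arm 0.17963290440600999 [ 0.46280536 -0.17509341  0.18819062] [-0.03782344  0.2745012  -0.81160763] 18.7
pan [(np.int64(2346), 0.1489, np.float64(-0.016)), (np.int64(1901), 0.1475, np.float64(-0.027))] knob [305.3, 203.9] 0.18265060047693893 tcp arm 0.17957210078424882 [ 0.46282234 -0.17503449  0.18821403] [-0.85926115 -0.24789849  0.39126566] 18.85
```

Call:
move_arm(
  offset=[
    [0,-0.1,0],
    [0,-0.1,0],
    [0,-0.1,0],
    [0,0,0],
  ],
  twist=[
    [0,0,0],
    [0,0,0],
    [0,0,0],
    [0,0,0],
  ],
  grip=[0.45,0.45,0.45,0.45],
)

```text
time: 19.25
ee_pos: [0.4624, -0.1781, 0.1881]
tcp_rot: [-180.0, 0.0, 171.3]
wrist_force: [0.8, 1.2, -0.9]
opening: 0.0385
grasp_force: 0.5
```

Run:
```python
from h import *
tilt();tilt();o=bot.get_obs();p=viewer.camera("wrist");save(p,"w5.png",(200,200,440,400),2)
```

```text
pan [(np.int64(2346), 0.149, np.float64(-0.016)), (np.int64(1912), 0.1474, np.float64(-0.028))] knob [304.7, 204.2] 0.18265976335727707 tcp arm 0.18263957866100747 [ 0.46236099 -0.17806718  0.1881942 ] [ 0.11997729  0.95058412 -0.42051287] 19.4
pan [(np.int64(2341), 0.149, np.float64(-0.015)), (np.int64(1920), 0.1485, np.float64(-0.019))] knob [304.4, 201.3] 0.19409353146143166 tcp arm 0.18263417349303962 [ 0.46237655 -0.17806409  0.18822891] [ 0.64787978  0.85702422 -0.89265071] 19.55
```

View pics/w5.png

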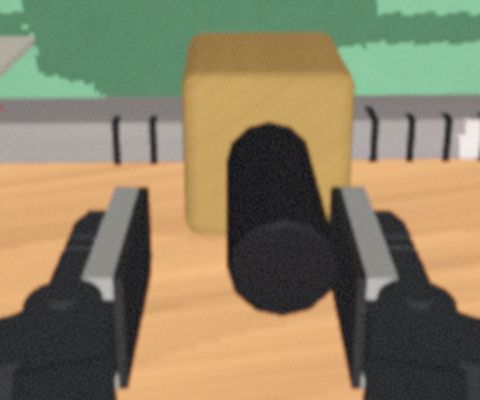

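The right finger now touches the knob (crop (335,270)). I push 2.5 mm from here, then back off clear.

Call:
move_arm(
  offset=[
    [0,-0.1,0],
    [0,-0.15,0],
    [0,0,0],
    [0,0.5,0],
    [0,0.5,0],
  ],
  twist=[
    [0,0,0],
    [0,0,0],
    [0,0,0],
    [0,0,0],
    [0,0,0],
  ],
  grip=[0.45,0.45,0.45,0.48,0.5],
)

```text
time: 20.1
ee_pos: [0.4635, -0.1704, 0.1883]
tcp_rot: [-180.0, 0.0, 171.2]
wrist_force: [-0.3, -0.2, -0.9]
opening: 0.0427
grasp_force: 0.0
```

Call:
move_arm(
  offset=[
    [0,0,0],
    [0,0,0],
    [0,0,0],
    [0,0,0],
    [0,0,0],
  ],
  twist=[
    [0,0,0],
    [0,0,0],
    [0,0,0],
    [0,0,0],
    [0,0,0],
  ],
  grip=[0.5,0.5,0.5,0.5,0.5],
)

```text
time: 20.6
ee_pos: [0.4635, -0.1707, 0.1882]
tcp_rot: [-180.0, 0.0, 171.3]
wrist_force: [-0.8, 0.1, 0.0]
opening: 0.0424
grasp_force: 0.0
```

Call:
move_arm(
  offset=[
    [0,0,0],
    [0,0,0],
    [0,0,0],
    [0,0,0],
    [0,0,0],
  ],
  twist=[
    [0,0,0],
    [0,0,0],
    [0,0,0],
    [0,0,0],
    [0,0,0],
  ],
  grip=[0.5,0.5,0.5,0.5,0.5],
)

```text
time: 21.1
ee_pos: [0.4635, -0.1706, 0.1882]
tcp_rot: [-180.0, 0.0, 171.3]
wrist_force: [0.5, 0.1, 0.4]
opening: 0.0428
grasp_force: 0.0
```

Run:
```python
from h import *
tilt();tilt()
```

```text
pan [(np.int64(2347), 0.153, np.float64(0.015)), (np.int64(1903), 0.1526, np.float64(0.012))] knob [304.0, 206.4] 0.17580582795602606 tcp arm 0.17510367973807534 [ 0.46352342 -0.17062118  0.18818048] [-0.76690567  0.09373912  0.42722563] 21.25
pan [(np.int64(2320), 0.1529, np.float64(0.015)), (np.int64(1905), 0.1525, np.float64(0.012))] knob [210.0, 220.4] 0.29676964710086506 tcp arm 0.17511083014275236 [ 0.46347922 -0.17062166  0.18818558] [-0.32896043 -0.6610298   1.01202131] 21.4
```

Tilt is about +0.012, inside the band. I lift straight off and verify.

Call:
move_arm(
  offset=[
    [0,0,-1],
    [0,0,-2],
    [0,0,-3],
    [0,0,-3],
    [0,0,-3],
  ],
  twist=[
    [0,0,0],
    [0,0,0],
    [0,0,0],
    [0,0,0],
    [0,0,0],
  ],
  grip=[0.5,0.5,0.5,0.5,0.5],
)

```text
time: 21.9
ee_pos: [0.4632, -0.1705, 0.3102]
tcp_rot: [-180.0, 0.1, 171.3]
wrist_force: [0.6, -0.5, 1.4]
opening: 0.0427
grasp_force: 0.0
```

Call:
move_arm(
  offset=[
    [0,0,0],
    [0,0,0],
    [0,0,0],
    [0,0,0],
    [0,0,0],
  ],
  twist=[
    [0,0,0],
    [0,0,0],
    [0,0,0],
    [0,0,0],
    [0,0,0],
  ],
  grip=[0.5,0.5,0.5,0.5,0.5],
)

```text
time: 22.4
ee_pos: [0.4632, -0.1705, 0.3075]
tcp_rot: [180.0, -0.0, 171.3]
wrist_force: [-0.2, 0.1, -0.2]
opening: 0.0427
grasp_force: 0.0
```

Call:
move_arm(
  offset=[
    [0,0,0],
    [0,0,0],
    [0,0,0],
    [0,0,0],
    [0,0,0],
  ],
  twist=[
    [0,0,0],
    [0,0,0],
    [0,0,0],
    [0,0,0],
    [0,0,0],
  ],
  grip=[0.5,0.5,0.5,0.5,0.5],
)

```text
time: 22.9
ee_pos: [0.4634, -0.1706, 0.3082]
tcp_rot: [-180.0, 0.0, 171.3]
wrist_force: [-0.3, -0.5, 0.2]
opening: 0.0426
grasp_force: 0.0
```

Run:
```python
from h import *
p=tilt();a=proj(p,np.r_[PV-.275*U,.11]).astype(int);print(a)
o=bot.get_obs();w=viewer.camera("wrist")
im1=cv2.resize(p["color"][a[1]-30:a[1]+30,a[0]-40:a[0]+40,::-1],(800,600),interpolation=cv2.INTER_CUBIC)[:, 200:600]
im2=cv2.resize(w["color"][160:320,0:240,::-1],None,fx=2,fy=2)
im2=cv2.resize(im2,(400,267));im2=cv2.copyMakeBorder(im2,0,333,0,0,cv2.BORDER_CONSTANT)
cv2.imwrite("pics/fin.png",np.hstack([im1,im2]))
```

```text
pan [(np.int64(2320), 0.1531, np.float64(0.016)), (np.int64(1902), 0.1515, np.float64(0.004))] knob [303.4, 207.0] 0.17471086482879103 tcp arm 0.1750791158355899 [ 0.46344666 -0.17058461  0.30818793] [ 0.9908762  -0.14349538 -0.06309528] 23.05
[285 195]
```

View pics/fin.png

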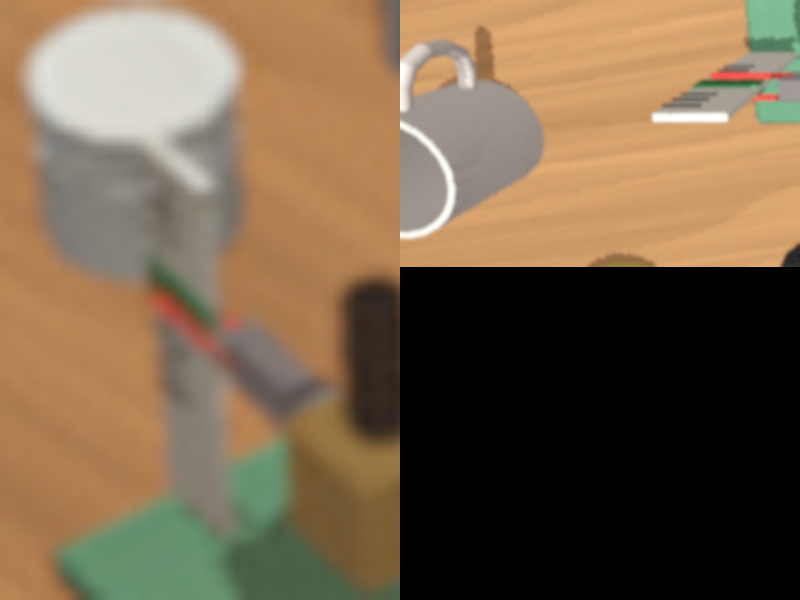

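The fingers are clear. The pointer (crop (190,320)) looks towards the lower side of the green band, so I measure the tilt directly from the beam's slope.

```bash
cat >> h.py <<'E'
def slope():
    for _ in range(3):
        o=bot.get_obs();p=viewer.camera("wrist");X=cloud(p,o)
        d=X[...,:2]-PV;a=-d@U;b=d@np.array([U[1],-U[0]])
        M=(abs(b)<.012)&(a>-.06)&(a<.26)&(X[...,2]>.09)&(X[...,2]<.15)
        A,Z,B=a[M],X[...,2][M],b[M];c=np.polyfit(A,Z,1)
        Mi=np.abs(Z-.121+0*A)<.012;A,Z,B=A[Mi],Z[Mi],B[Mi]
        r=[]
        for lo in np.arange(-.06,.26,.02):
            m=(A>=lo)&(A<lo+.02)&(abs(B-np.median(B))<.004)
            if m.sum()>30: r.append((lo+.01,np.median(Z[m])))
        r=np.array(r);g=r
        for _k in range(4):
            c=np.polyfit(g[:,0],g[:,1],1);e=abs(r[:,1]-np.polyval(c,r[:,0]));g=r[e<max(.0015,np.median(e)*1.2)]
        # red pointer & green band
        print("tilt",round(-c[0],4),"z at pivot",round(c[1],4),[(round(x*1000),round(z*1000,1)) for x,z in r])
E
python3 - <<'E'
from h import *
slope()
E
```

```text
tilt 0.0105 z at pivot 0.1212 [(-50, np.float64(121.8)), (-30, np.float64(121.6)), (-10, np.float64(121.4)), (10, np.float64(121.1)), (30, np.float64(120.9)), (50, np.float64(120.7)), (70, np.float64(120.6)), (90, np.float64(120.3)), (110, np.float64(120.0)), (130, np.float64(119.9)), (150, np.float64(119.9)), (170, np.float64(131.3)), (190, np.float64(131.0)), (210, np.float64(119.1)), (230, np.float64(118.8)), (250, np.float64(118.5))]
tilt 0.0107 z at pivot 0.1213 [(-50, np.float64(121.9)), (-30, np.float64(121.5)), (-10, np.float64(121.2)), (10, np.float64(121.2)), (30, np.float64(120.9)), (50, np.float64(120.9)), (70, np.float64(120.5)), (90, np.float64(120.3)), (110, np.float64(120.0)), (130, np.float64(119.9)), (150, np.float64(120.0)), (170, np.float64(131.5)), (190, np.float64(130.9)), (210, np.float64(119.0)), (230, np.float64(118.8)), (250, np.float64(118.5))]
tilt 0.0103 z at pivot 0.1212 [(-50, np.float64(121.7)), (-30, np.float64(121.4)), (-10, np.float64(121.3)), (10, np.float64(121.0)), (30, np.float64(120.9)), (50, np.float64(120.9)), (70, np.float64(120.6)), (90, np.float64(120.3)), (110, np.float64(120.2)), (130, np.float64(119.9)), (150, np.float64(119.9)), (170, np.float64(131.5)), (190, np.float64(130.9)), (210, np.float64(118.9)), (230, np.float64(118.7)), (250, np.float64(118.6))]
```

The slope gives a beam tilt of +0.0105 rad, steady and well inside ±0.03, and it agrees with the pan height. Handing in.

```bash
python3 -c "
from h import *
print(bot.job_done())"
```

```text
the job is handed in; nothing more can be done
None
```

I laid the connecting rod flat in the middle of the pan, slid the poise until the beam rested at about +0.01 rad (inside the green band) with nothing touching it, and handed the job in at about 23 s; no verdict came back.

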